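Run a fingertip along the weekly pill organiser to shut its lids

ROBOT

A 7-joint arm with a two-finger parallel gripper is mounted at the origin on the work surface. World frame = base frame: x ahead of the robot, y to its left, z up, the work surface at z = 0. Lengths are in m, angles in rad, forces in N, time in s.
With the tool pointing down it reaches from about 0.4 to 0.85 m from the base axis. Payload 10.4 kg.
Tool frame: the origin (TCP) lies on the centre line of the jaws, within the pads' length; the fingertips stand 17 mm ahead of it and the grasp point (between the pads) lies 2 mm behind it; z points along the fingers, y is the line along which they close (so a half turn about z gives the same grasp; the last joint's range is limited). The gripper opens to 85 mm and grips with 20 to 120 N. Pads are 22 mm wide; open, the fingers measure 114 mm over their backs; the gripper's body (76 mm by 85 mm) begins 54 mm behind the grasp point. The pads swing forward as they close: fully open they stand 13 mm farther back than shut.
Start: joints at [-1.195, 0.332, -0.065, 1.46, 0.022, 1.35, -0.088], TCP at [0.243, 0.576, 0.248] pointing down, gripper open.
Joint ranges: [-2.6, 2.6], [-0.5, 2.12], [-1.47, 1.34], [0.16, 2.42], [-1.27, 4.41], [0.06, 2.06], [-2.6, 2.6]. Speed limits (rad/s): [2.22, 2.22, 2.79, 2.79, 3.14, 3.14, 3.14].

INTERFACE

Orientations are given as a unit quaternion [x, y, z, w].
In Python, from workcell import sensors, imaging, order, spotter gives the robot as it stands. The module is installed in compiled form; this text tells all that it offers.
- The arm moves only by the shell command python3 -m inch 'ROWS' [FORCE]. ROWS is JSON, a list that holds one entry, the list of rows, each a list of 7 numbers: the shift along the tool's x, y, z in m, then the turn, a rotation vector about the tool's x, y, z in rad, then the closure, from -1 (fully open) to 1 (shut). In form: [[[x, y, z, ax, ay, az, hand], ...]]. A call has 1 to 10 rows; each row is the pose to reach, as a shift and turn from the pose commanded when the call began, along the tool's axes at that moment; what a row does not reach only later rows make up. A row lasts 1/10 s, in which the tool goes at most 50 mm and 8.59 degrees, less where a joint would pass 70% of its speed; a pose out of reach is approached as far as the arm can. A call with a gripper value outside its range is refused whole. The fingers move at their own pace and stop on an object; FORCE is the grip in N (left out, the last holds). Time passes only in rows, so rows that repeat a pose let the fingers close. It gives the time, the measured TCP pose, the force, the opening and the grip force at its end, in the units of the state.
- sensors.get_obs(): the state, without advancing time (a new reading comes with each control period).
- imaging.camera(name): name is "scene" or "top" or "wrist"; returns the picture (400x640x3 uint8, blue, green, red); there is no depth.
- imaging.calibration(name): a dict with "mtx" (3x3 intrinsics, pixels), "R" (3x3) and "t" (3): a world point X has camera coordinates R X + t; the wrist camera has in their place "tool_from_camera" (4x4, takes a point from camera to tool coordinates, whose origin is the TCP and whose axes are the flange's). Camera axes: x right, y down, z forward; pixel columns grow to the right and rows downward; lengths in m; the calibration is good to about 2 mm. A picture is of the moment at which its call begins: read the wrist's pose just before it. calibration takes no time and is no camera call.
- order.hand_in(): hands the job in; it is judged then, once.
Trained networks look in the newest picture that a camera, given by its name, has taken for a name from the list of things; names that differ only in an ending like _2 or _b are one class to them, and where a whole thing is asked for, a point or a joint stands for the part that bears it (a point fixed in the world has none). Each returns a list of dicts, best first, with "conf" (0 to 1); they miss things now and then, are a little off and sometimes report something else, mostly with a low value. They report only what shows in the picture. A call takes as long as a camera call.
- spotter.look_for(label, camera): "pixel" ([column, row] in pixels, amid what is visible of it).
The state is a dict: "clock": time; "joint_pos": joint angles; "joint_velocities": joint speeds; "tau": joint torques, N m; "position": TCP position; "ee_rot": TCP orientation; "ft_force": force on the tool from outside, world axes, zero at the start; "torque": the same for the moment, N m; "grip_width": opening from 0.0 (shut) to 1.0 (fully open); "grasp_force": force on a finger pad.
Only numpy, scipy, OpenCV 4.12 (cv2) and the standard library are available. Lean on these libraries where they do the work, as an engineer would, in place of code of your own. Each camera call takes 0.05 s, during which the arm holds its last target. There are 200 camera calls.

TASK

The long seven-lid pill organiser on the bedside cabinet has just been filled and all its lids stand slightly ajar: run a fingertip lightly along the row of lids, from one end to the other, so that every lid is pressed fully shut, then take the hand away. Do not lift the organiser or shove it along the cabinet, and leave the other things on the cabinet where they are.

Things in the scene. Friction and masses are not known exactly. Their poses are not given: they have to be found in the camera images.
- organiser: Weekly pill organiser, loose on the cabinet top (z = 0) on rubber feet, about 0.4 kg: a grey plastic tray 46 mm (its x) by 235 mm (its y), 26 mm high, with seven white plastic lids side by side along y at 33 mm pitch. Origin: centre of its underside, z up. Lids hinge along the far long edge (local x +21 mm, height 26 mm); their fronts and thumb tabs are on the near side (-x).
- row_mid (a point): Fixed on the tray: middle of the top of the fourth lid when shut, 35 mm above the cabinet. Every lid is 31 mm wide (y), 44 mm long (x) plus a 7 mm front tab; its top is a ridge along x: flat crown 8 mm wide, 35 mm high when shut, sloping at 36 deg to 26.5 mm at its left and right sides, so a fingertip moving along the row at shut-crown height, or a hair above, rides over each lid and presses it down.
- row_right (a point): Point fixed on the tray where the middle of the crown of lid0 (the lid at the right, -y, end) is when shut: 99 mm from row_mid along -y, 35 mm above the cabinet. Axes as the organiser.
- row_left (a point): Point fixed on the tray where the middle of the crown of lid6 (the lid at the left, +y, end) is when shut: 99 mm from row_mid along +y, 35 mm above the cabinet. The row runs straight from row_right to row_left.
- lid0 (a joint): hinge angle of lid 1 of 7 counted from the right (-y) end, rad: 0 = shut flush, grows as the front rises; can be pressed past flush to -0.08 (soft seat; crown then 1.5 to 2 mm lower); starts about 0.12 to 0.18 (front edge 5 to 8 mm up). Stays where it is left: slightly stiff, moves under less than 1 N, no spring or latch
- lid1 (a joint): hinge angle of lid 2 of 7 counted from the right (-y) end, rad: 0 = shut flush, grows as the front rises; can be pressed past flush to -0.08 (soft seat; crown then 1.5 to 2 mm lower); starts about 0.12 to 0.18 (front edge 5 to 8 mm up). Stays where it is left: slightly stiff, moves under less than 1 N, no spring or latch
- lid2 (a joint): hinge angle of lid 3 of 7 counted from the right (-y) end, rad: 0 = shut flush, grows as the front rises; can be pressed past flush to -0.08 (soft seat; crown then 1.5 to 2 mm lower); starts about 0.12 to 0.18 (front edge 5 to 8 mm up). Stays where it is left: slightly stiff, moves under less than 1 N, no spring or latch
- lid3 (a joint): hinge angle of lid 4 of 7 counted from the right (-y) end, rad: 0 = shut flush, grows as the front rises; can be pressed past flush to -0.08 (soft seat; crown then 1.5 to 2 mm lower); starts about 0.12 to 0.18 (front edge 5 to 8 mm up). Stays where it is left: slightly stiff, moves under less than 1 N, no spring or latch
- lid4 (a joint): hinge angle of lid 5 of 7 counted from the right (-y) end, rad: 0 = shut flush, grows as the front rises; can be pressed past flush to -0.08 (soft seat; crown then 1.5 to 2 mm lower); starts about 0.12 to 0.18 (front edge 5 to 8 mm up). Stays where it is left: slightly stiff, moves under less than 1 N, no spring or latch
- lid5 (a joint): hinge angle of lid 6 of 7 counted from the right (-y) end, rad: 0 = shut flush, grows as the front rises; can be pressed past flush to -0.08 (soft seat; crown then 1.5 to 2 mm lower); starts about 0.12 to 0.18 (front edge 5 to 8 mm up). Stays where it is left: slightly stiff, moves under less than 1 N, no spring or latch
- lid6 (a joint): hinge angle of lid 7 of 7 counted from the right (-y) end, rad: 0 = shut flush, grows as the front rises; can be pressed past flush to -0.08 (soft seat; crown then 1.5 to 2 mm lower); starts about 0.12 to 0.18 (front edge 5 to 8 mm up). Stays where it is left: slightly stiff, moves under less than 1 N, no spring or latch
- mug: bystander, loose: grey ceramic mug with handle, 80 mm across, 92 high, standing; origin at the centre of its underside
- teether: bystander, loose: blue plastic teething ring lying flat, 75 mm across, 15 high; origin at the centre of its underside
- tin: bystander, loose: closed round aluminium cream tin, 68 mm across, 24 high; origin at the centre of its underside
- aspirator: bystander, loose: yellow plastic bulb nasal aspirator standing nozzle up, 52 mm across, 92 high; origin at the centre of its underside
- dosecup: bystander, loose: small clear plastic dosing cup, 36 mm across, 34 high; origin at the centre of its underside
- dummy: bystander, loose: white baby's dummy standing on its teat, 28 x 42 mm, 36 high; origin at the centre of its underside
- thermometer: bystander, loose: white stick thermometer lying flat, 128 mm long, 18 wide, 11 high; origin at the centre of its underside

How it is judged:
By the outcome, as a careful person would: the job done as asked, in the order asked, and still so for the second after the job is handed in, with the robot touching nothing.
It also fails if it takes over 48 s, if anything falls off the work surface, if the arm or the gripper's body presses on something with over 40 N, if the wrist force passes 120 N, or if a joint passes its speed limit or range.

## Working session

There is one attempt and no reset: what is moved stays moved. The work goes in short steps, Python scripts to look and compute and a shell command to move; the robot and the scene stay as the last step left them, time stands still between calls to the robot, and variables do not carry over. Pictures are saved under pics/ and viewed, at most 10 in all, crops included, and the job is handed in when it is done.

```bash
mkdir -p pics; python3 - <<'E'
from workcell import sensors, imaging, spotter
import cv2,numpy as np
o=sensors.get_obs(); print({k:np.round(v,3).tolist() for k,v in o.items()})
for n in("top","scene"):
    im=imaging.camera(n); cv2.imwrite(f"pics/{n}0.png",im)
    c=imaging.calibration(n); print(n,np.round(c["mtx"],1).tolist(),np.round(c["R"],3).tolist(),np.round(c["t"],3).tolist())
    for l in("row_mid","row_right","row_left","organiser"): print(l,spotter.look_for(l,n)[:2])
E
```

```text
{'clock': 0.0, 'joint_pos': [-1.195, 0.333, -0.065, 1.461, 0.022, 1.35, -0.088], 'joint_velocities': [0.001, -0.001, -0.001, 0.001, 0.001, -0.001, -0.001], 'tau': [-0.0, -62.546, 0.049, -39.159, 0.016, 0.01, 0.0], 'position': [0.243, 0.576, 0.248], 'ee_rot': [0.198, 0.98, -0.001, -0.0], 'ft_force': [0.198, -0.324, -0.189], 'torque': [-0.045, 0.04, 0.018], 'grasp_force': 0.0, 'grip_width': 1.0}
top [[368.8, 0.0, 318.4], [0.0, 368.8, 198.0], [0.0, 0.0, 1.0]] [[-0.024, -0.998, -0.052], [-0.983, 0.033, -0.183], [0.185, 0.046, -0.982]] [0.057, 0.596, 0.667]
row_mid [{'pixel': [319.3, 233.6], 'conf': 0.69}]
row_right [{'pixel': [321.0, 233.5], 'conf': 0.61}, {'pixel': [320.0, 234.2], 'conf': 0.42}]
row_left [{'pixel': [321.6, 236.8], 'conf': 0.88}]
organiser [{'pixel': [323.3, 233.9], 'conf': 0.72}]
scene [[430.0, 0.0, 325.7], [0.0, 430.0, 199.8], [0.0, 0.0, 1.0]] [[-0.547, 0.837, 0.006], [0.674, 0.445, -0.59], [-0.496, -0.319, -0.808]] [0.303, -0.365, 1.141]
row_mid [{'pixel': [351.8, 199.2], 'conf': 0.63}, {'pixel': [402.2, 203.6], 'conf': 0.45}]
row_right [{'pixel': [352.8, 202.5], 'conf': 0.71}, {'pixel': [360.2, 205.4], 'conf': 0.64}]
row_left [{'pixel': [355.9, 203.8], 'conf': 0.63}]
organiser [{'pixel': [352.1, 199.3], 'conf': 0.76}]
```

View pics/top0.png

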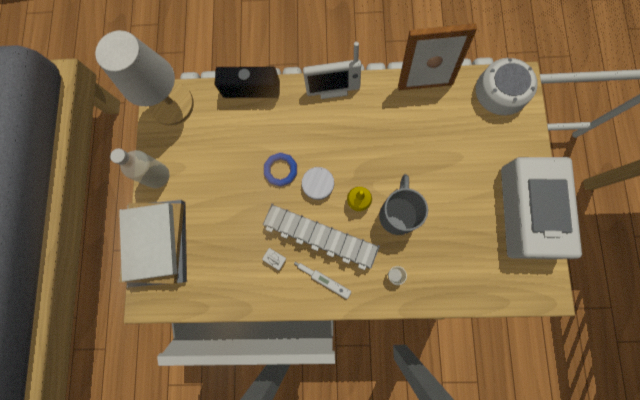

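View pics/scene0.png

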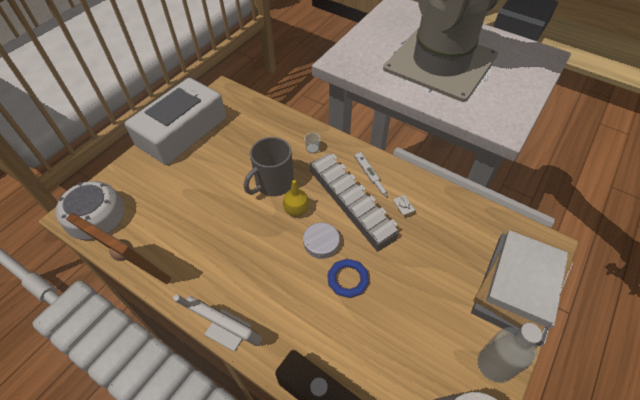

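The top view shows the organiser from about (272,218) at the left end to (368,257) at the right. The mug is near the right end, with the dummy and thermometer in front of the row. Next I'll zoom in and compute positions.

```bash
cat > h.py <<'E'
import numpy as np,cv2
from workcell import imaging,sensors
from scipy.spatial.transform import Rotation as Rn
def cast(cal,px,z):
    px=np.array(px,float); d=np.c_[px,np.ones(len(px))]@np.linalg.inv(cal["mtx"]).T
    R,t=np.array(cal["R"]),np.array(cal["t"]); C=-R.T@t; D=d@R
    return C+D*((z-C[2])/D[:,2])[:,None]
def proj(cal,X):
    q=(np.array(X)@np.array(cal["R"]).T+cal["t"])@np.array(cal["mtx"]).T
    return q[:,:2]/q[:,2:]
def wristcal():
    o=sensors.get_obs(); c=dict(imaging.calibration("wrist")); T=np.eye(4)
    T[:3,:3]=Rn.from_quat(o["ee_rot"]).as_matrix();T[:3,3]=o["position"]
    M=np.linalg.inv(T@np.array(c["tool_from_camera"])); c["R"]=M[:3,:3];c["t"]=M[:3,3]; return c,T
E
python3 - <<'E'
from h import *
im=cv2.imread("pics/top0.png"); cv2.imwrite("pics/topz.png",cv2.resize(im[195:285,255:385],None,fx=6,fy=6,interpolation=cv2.INTER_CUBIC))
c=imaging.calibration("top")
p=cast(c,[[274,219],[366,256],[320,237]],.038);print(p,np.linalg.norm(p[1]-p[0]),"want .198")
print("others",cast(c,[[273,260],[325,281],[397,276],[404,215],[360,200],[318,183]],.02))
c,T=wristcal();print(np.round(np.array(imaging.calibration("wrist")["tool_from_camera"]),3).tolist(),np.round(T,3).tolist())
E
```

```text
[[ 0.56053946  0.13086282  0.038     ]
 [ 0.48266863 -0.04896921  0.038     ]
 [ 0.52197988  0.03951915  0.038     ]] 0.19596792713028394 want .198
others [[ 0.47994131  0.13611103  0.02      ]
 [ 0.43639685  0.03259767  0.02      ]
 [ 0.44284829 -0.10899258  0.02      ]
 [ 0.56297046 -0.13055923  0.02      ]
 [ 0.59668166 -0.0435049   0.02      ]
 [ 0.63544066  0.04172295  0.02      ]]
[[-0.001, -0.947, -0.321, 0.083], [1.0, -0.001, -0.001, -0.001], [0.001, -0.321, 0.947, -0.126], [0.0, 0.0, 0.0, 1.0]] [[-0.922, 0.388, 0.0, 0.243], [0.388, 0.922, -0.0, 0.576], [-0.0, -0.0, -1.0, 0.248], [0.0, 0.0, 0.0, 1.0]]
```

View pics/topz.png

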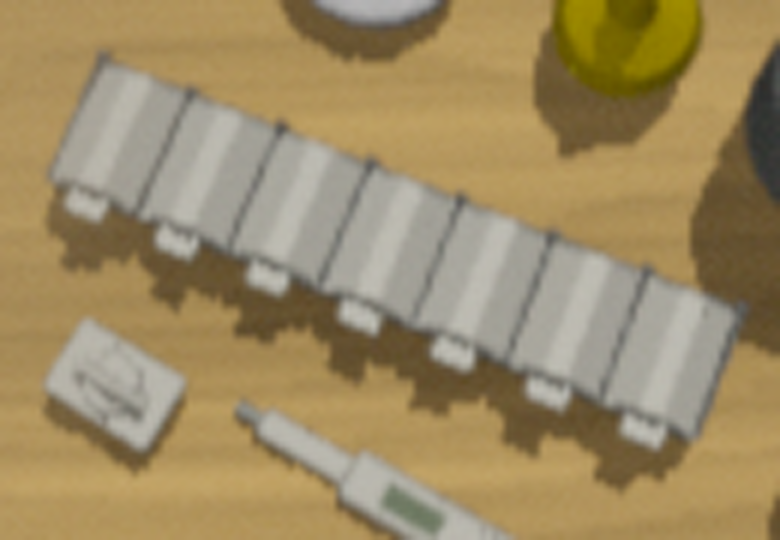

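```bash
python3 -m inch '[[[-0.02,-0.016,0,0,0,0,1],[-0.05,-0.041,0,0,0,0,1],[-0.086,-0.071,0,0,0,0,1],[-0.122,-0.101,0,0,0,0,1],[-0.158,-0.13,0,0,0,0,1],[-0.194,-0.16,0,0,0,0,1],[-0.23,-0.19,0,0,0,0,1],[-0.266,-0.219,0,0,0,0,1],[-0.302,-0.249,0,0,0,0,1],[-0.338,-0.279,0,0,0,0,1]]]' 20; python3 -m inch '[[[-0.036,-0.03,0,0,0,0,1],[-0.072,-0.06,0,0,0,0,1],[-0.1,-0.082,0,0,0,0,1],[-0.12,-0.098,0,0,0,0,1],[-0.129,-0.106,0,0,0,0,1],[-0.129,-0.106,0,0,0,0,1],[-0.129,-0.106,0,0,0,0,1]]]'
python3 - <<'E'
from h import *
c,T=wristcal(); im=imaging.camera("wrist"); cv2.imwrite("pics/w1.png",im)
np.savez("w1.npz",m=c["mtx"],R=c["R"],t=c["t"]);print(np.round(c["mtx"],1).tolist(),np.round(T,4).tolist())
ct=imaging.calibration("top"); p=cast(ct,[[274.7,215.8],[367,253.3],[320.8,234.7]],.038); print(p,np.linalg.norm(p[1]-p[0])); print(proj(c,p))
E
```

```text
clock: 1.5
position: [0.4464, 0.1858, 0.2486]
ee_rot: [0.198, 0.98, 0.0, 0.0]
ft_force: [0.9, 0.2, 0.4]
grip_width: -0.003
grasp_force: 0.0
clock: 2.2
position: [0.5231, 0.0413, 0.2482]
ee_rot: [0.197, 0.98, 0.0, -0.0]
ft_force: [-0.4, 0.4, 0.2]
grip_width: 0.0
grasp_force: 0.0
[[297.0, 0.0, 318.6], [0.0, 297.0, 196.7], [0.0, 0.0, 1.0]] [[-0.922, 0.3871, -0.0004, 0.5231], [0.3871, 0.922, 0.0006, 0.0413], [0.0006, 0.0003, -1.0, 0.2482], [0.0, 0.0, 0.0, 1.0]]
[[ 0.56696213  0.12943672  0.038     ]
 [ 0.48780282 -0.05114947  0.038     ]
 [ 0.52646524  0.03782573  0.038     ]] 0.19717395186642608
[[403.58248285 176.47232432]
 [234.68237052 174.02054752]
 [317.88903125 174.96975838]]
```

View pics/w1.png

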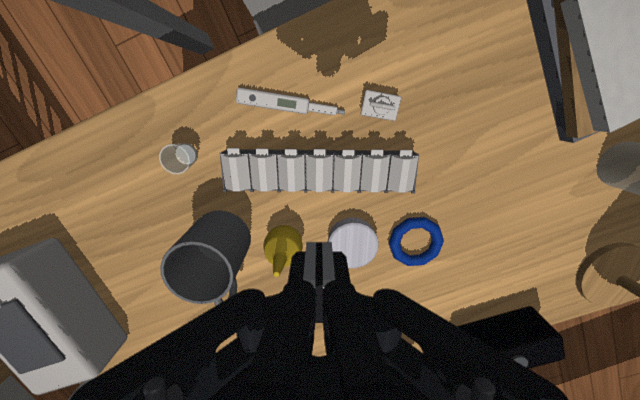

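The wrist view shows the seven lids in a nearly horizontal row, with lid0's crown centre at about (236,171) and lid6's at (404,173). This agrees with the top view to within 3 px.

```bash
python3 - <<'E'
from h import *
d=np.load("w1.npz");c=dict(mtx=d["m"],R=d["R"],t=d["t"]);_,T=wristcal()
pw=cast(c,[[236,171],[404,173],[320,172]],.038)
pt=np.array([[.4878,-.0511,.038],[.567,.1294,.038],[.5265,.0378,.038]])
print(np.round(pw,4),np.linalg.norm(pw[1]-pw[0]))
for p in(pw,pt,(pw+pt)/2): print(np.round((p-T[:3,3])@T[:3,:3],4).tolist())
E
```

```text
[[ 0.4852 -0.048   0.038 ]
 [ 0.5632  0.1311  0.038 ]
 [ 0.5241  0.0415  0.038 ]] 0.1954108630198733
[[0.0002, -0.0974, 0.2102], [-0.0025, 0.098, 0.2103], [-0.0012, 0.0002, 0.2102]]
[[-0.0034, -0.0992, 0.2102], [-0.0068, 0.0978, 0.2103], [-0.0048, -0.0023, 0.2102]]
[[-0.0016, -0.0983, 0.2102], [-0.0046, 0.0979, 0.2103], [-0.003, -0.0011, 0.2102]]
```

```bash
python3 -m inch '[[[0,-0.04,0.01,0,0,0,1],[0,-0.08,0.03,0,0,0,1],[0,-0.103,0.065,0,0,0,1],[0,-0.103,0.105,0,0,0,1],[0,-0.103,0.14,0,0,0,1],[0,-0.103,0.16,0,0,0,1],[0,-0.103,0.17,0,0,0,1],[0,-0.103,0.17,0,0,0,1],[0,-0.103,0.17,0,0,0,1]]]'
python3 - <<'E'
from h import *
c,T=wristcal(); im=imaging.camera("wrist"); cv2.imwrite("pics/w2.png",im); print(np.round(T,4).tolist())
E
```

```text
clock: 3.15
position: [0.4842, -0.0544, 0.0792]
ee_rot: [0.198, 0.98, 0.0, 0.001]
ft_force: [0.2, -0.4, -0.3]
grip_width: -0.003
grasp_force: 0.0
[[-0.9219, 0.3874, 0.0011, 0.4842], [0.3874, 0.9219, 0.0004, -0.0544], [-0.0009, 0.0008, -1.0, 0.0792], [0.0, 0.0, 0.0, 1.0]]
```

View pics/w2.png

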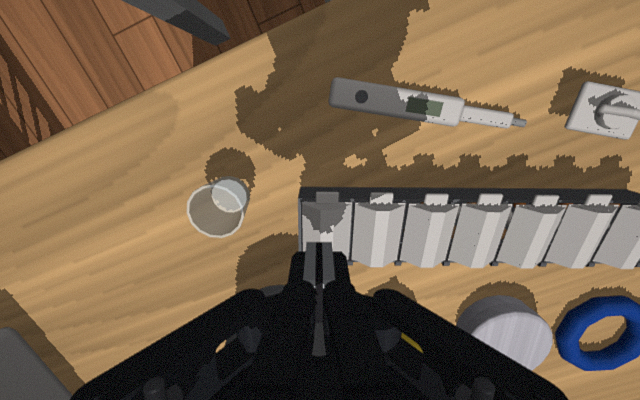

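```bash
python3 -m inch '[[[0.002,0.001,0.008,0,0,0,1],[0.002,0.001,0.016,0,0,0,1],[0.002,0.001,0.021,0,0,0,1],[0.002,0.001,0.024,0,0,0,1],[0.002,0.001,0.024,0,0,0,1]]]'; python3 -m inch '[[[0,0,0.001,0,0,0,1],[0,0,0.002,0,0,0,1],[0,0,0.002,0,0,0,1]]]'
```

```text
clock: 3.7
position: [0.4818, -0.0534, 0.0538]
ee_rot: [0.198, 0.98, -0.0, -0.0]
ft_force: [0.6, 0.0, 0.2]
grip_width: -0.002
grasp_force: 0.0
clock: 4.0
position: [0.4822, -0.0534, 0.0523]
ee_rot: [0.198, 0.98, 0.0, 0.0]
ft_force: [-0.3, 1.8, 0.5]
grip_width: -0.0
grasp_force: 0.0
```

```bash
python3 -m inch '[[[0,0,0.0005,0,0,0,1],[0,0,0.0005,0,0,0,1]]]';python3 -m inch '[[[0,0,0.0005,0,0,0,1],[0,0,0.0005,0,0,0,1]]]'
python3 - <<'E'
from h import *
c,T=wristcal(); im=imaging.camera("wrist"); cv2.imwrite("pics/w3.png",im[150:330,220:500].repeat(2,0).repeat(2,1)); print(np.round(T,4).tolist())
E
```

```text
clock: 4.2
position: [0.4821, -0.0534, 0.0518]
ee_rot: [0.198, 0.98, 0.0, 0.0]
ft_force: [-0.0, 0.4, -0.1]
grip_width: 0.002
grasp_force: 0.0
clock: 4.4
position: [0.4821, -0.0533, 0.0513]
ee_rot: [0.198, 0.98, 0.0, 0.0]
ft_force: [-0.7, 0.4, 0.6]
grip_width: 0.003
grasp_force: 0.1
[[-0.9216, 0.3883, 0.0001, 0.4821], [0.3883, 0.9216, 0.0001, -0.0533], [0.0, 0.0002, -1.0, 0.0513], [0.0, 0.0, 0.0, 1.0]]
```

View pics/w3.png

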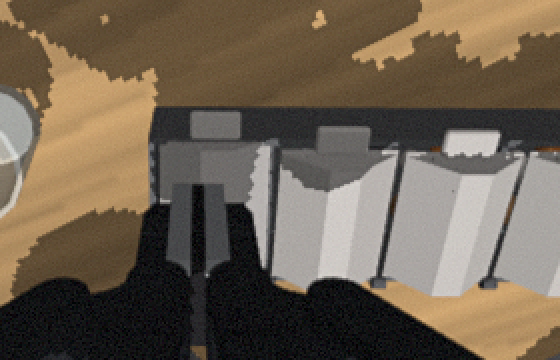

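```bash
python3 -m inch '[[[0,0,0.0004,0,0,0,1],[0,0,0.0004,0,0,0,1],[0,0,0.0004,0,0,0,1]]]'
```

```text
clock: 4.75
position: [0.4821, -0.0533, 0.0508]
ee_rot: [0.198, 0.98, 0.0, -0.0]
ft_force: [0.2, -0.7, 1.3]
grip_width: -0.001
grasp_force: 0.0
```

```bash
python3 -m inch '[[[0,0.002,0,0,0,0,1],[0,0.006,0,0,0,0,1],[0,0.01,0,0,0,0,1],[0,0.014,0,0,0,0,1],[0,0.018,0,0,0,0,1],[0,0.022,0,0,0,0,1],[0,0.026,0,0,0,0,1],[0,0.03,0,0,0,0,1],[-0.001,0.034,0,0,0,0,1],[-0.001,0.037,0,0,0,0,1]]]'
python3 - <<'E'
from h import *
c,T=wristcal(); im=imaging.camera("wrist"); cv2.imwrite("pics/w4.png",im[150:330,170:500].repeat(2,0).repeat(2,1)); print(np.round(T,4).tolist())
E
```

```text
clock: 5.75
position: [0.4977, -0.0193, 0.0509]
ee_rot: [0.198, 0.98, 0.0, 0.0]
ft_force: [-0.3, -0.3, 0.1]
grip_width: 0.003
grasp_force: 0.1
[[-0.9216, 0.3882, 0.0002, 0.4977], [0.3882, 0.9216, 0.0001, -0.0193], [-0.0002, 0.0002, -1.0, 0.0509], [0.0, 0.0, 0.0, 1.0]]
```

View pics/w4.png

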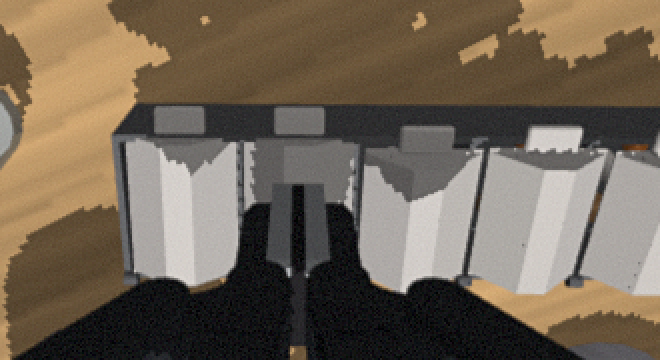

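Lids 0 and 1 are down: their tabs are at row 120, against about 138 for the open lids. The tray hasn't moved, so I'm continuing the stroke.

```bash
python3 -m inch '[[[0,0.003,0,0,0,0,1],[0,0.008,0,0,0,0,1],[0,0.013,0,0,0,0,1],[0,0.018,0,0,0,0,1],[0,0.023,0,0,0,0,1],[0,0.028,0,0,0,0,1],[0,0.033,0,0,0,0,1],[-0.001,0.038,0,0,0,0,1],[-0.001,0.043,0,0,0,0,1],[-0.001,0.048,0,0,0,0,1]]]' && python3 -m inch '[[[0,0.005,0,0,0,0,1],[0,0.01,0,0,0,0,1],[0,0.015,0,0,0,0,1],[0,0.02,0,0,0,0,1],[0,0.025,0,0,0,0,1],[0,0.03,0,0,0,0,1],[0,0.035,0,0,0,0,1],[-0.001,0.04,0,0,0,0,1],[-0.001,0.045,0,0,0,0,1],[-0.001,0.05,0,0,0,0,1]]]'; python3 -m inch '[[[0,0.005,0,0,0,0,1],[0,0.01,0,0,0,0,1],[0,0.015,0,0,0,0,1],[0,0.02,0,0,0,0,1],[0,0.025,0,0,0,0,1],[0,0.03,0,0,0,0,1],[0,0.035,0,0,0,0,1],[0,0.04,0,0,0,0,1],[0,0.045,0,0,0,0,1],[0,0.05,0,0,0,0,1]]]'; python3 -m inch '[[[0,0.005,0,0,0,0,1],[0,0.01,0,0,0,0,1],[0,0.015,0,0,0,0,1],[0,0.018,0,0,0,0,1],[0,0.019,0,0,0,0,1],[0,0.019,0,0,0,0,1]]]'
python3 - <<'E'
from h import *
c,T=wristcal(); im=imaging.camera("wrist"); cv2.imwrite("pics/w5.png",im); print(np.round(T,4).tolist())
E
```

```text
clock: 6.8
position: [0.5171, 0.0246, 0.0509]
ee_rot: [0.198, 0.98, 0.0, -0.0]
ft_force: [0.3, 0.4, 0.3]
grip_width: 0.004
grasp_force: 0.0
clock: 7.8
position: [0.5375, 0.0702, 0.0509]
ee_rot: [0.198, 0.98, 0.0, 0.0]
ft_force: [-1.2, -0.6, 0.6]
grip_width: -0.002
grasp_force: 0.3
clock: 8.8
position: [0.5568, 0.1164, 0.0509]
ee_rot: [0.198, 0.98, 0.0, -0.0]
ft_force: [0.2, 0.4, -0.9]
grip_width: 0.005
grasp_force: 0.2
clock: 9.4
position: [0.5641, 0.1336, 0.0509]
ee_rot: [0.198, 0.98, 0.0, 0.0]
ft_force: [0.5, 0.2, 0.8]
grip_width: -0.0
grasp_force: 0.2
[[-0.9216, 0.3881, 0.0001, 0.5641], [0.3881, 0.9216, 0.0002, 0.1336], [-0.0, 0.0002, -1.0, 0.0509], [0.0, 0.0, 0.0, 1.0]]
```

View pics/w5.png

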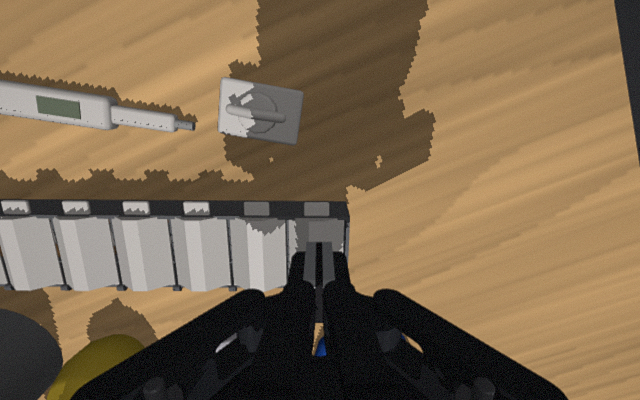

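All visible lids are flush, with their tabs level at row 208, and the tip is on lid6. I'll lift straight up and check from the earlier viewpoint.

```bash
python3 -m inch '[[[0,0,-0.005,0,0,0,1],[0,0,-0.02,0,0,0,1],[0,0,-0.05,0,0,0,1],[0,-0.01,-0.09,0,0,0,1],[0,-0.04,-0.13,0,0,0,1],[0,-0.07,-0.165,0,0,0,1],[0.004,-0.09,-0.19,0,0,0,1],[0.006,-0.1015,-0.197,0,0,0,1],[0.006,-0.1015,-0.197,0,0,0,1],[0.006,-0.1015,-0.197,0,0,0,1]]]'
python3 - <<'E'
from h import *
c,T=wristcal(); im=imaging.camera("wrist"); a=cv2.imread("pics/w1.png")
f=lambda i:cv2.resize(i[70:290,140:460],None,fx=2.5,fy=1.35*2.5/2.5*1.0 if 0 else 2.5)[60:360]
cv2.imwrite("pics/w6.png",np.vstack([f(a),f(im)])); print(np.round(T,4).tolist())
E
```

```text
clock: 10.45
position: [0.5189, 0.0431, 0.2473]
ee_rot: [0.198, 0.98, 0.0, -0.0]
ft_force: [-0.3, 0.8, -0.8]
grip_width: -0.003
grasp_force: 0.0
[[-0.9218, 0.3876, -0.0007, 0.5189], [0.3876, 0.9218, 0.0004, 0.0431], [0.0008, 0.0001, -1.0, 0.2473], [0.0, 0.0, 0.0, 1.0]]
```

View pics/w6.png

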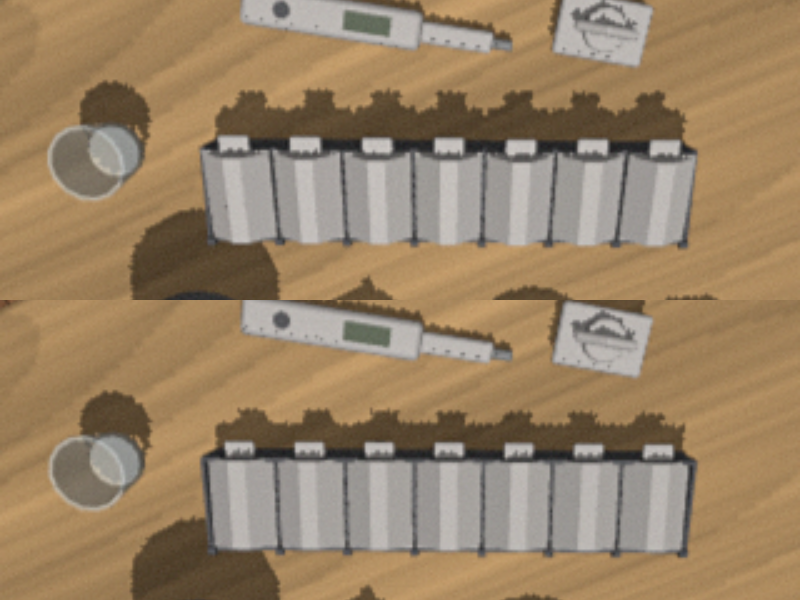

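The before/after comparison shows all seven lids flush and uniform, and the tray and the things around it in the same places. The robot is clear, so I'm handing in.

```bash
python3 -c "
from workcell import order; print(order.hand_in())"
```

```text
the job is handed in; nothing more can be done
None
```

I ran a fingertip along the row from right to left: all seven lids look fully shut in the final picture, the organiser and its visible neighbours did not move, and I handed the job in at about 10.5 s with the hand well clear.

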